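Fish a slipped threaded strip along a profile groove

ROBOT

A 6-joint arm with a two-finger parallel gripper is mounted at the origin on the work surface; the furniture and walls round the work are solid. World frame = base frame: x ahead of the robot, y to its left, z up, the work surface at z = 0. Lengths are in m, angles in rad, forces in N, time in s.
With the tool pointing down it reaches from about 0.3 to 0.825 m from the base axis. Payload 5.4 kg.
Tool frame: the origin (TCP) lies at the very end of the fingers, on their centre line; the grasp point (between the pads) lies 19 mm behind it; z points along the fingers, x is the direction in which the jaws open and shut, and the axes are right-handed (so a half turn about z gives the same grasp; the last joint's range is limited). The gripper opens to 92 mm and grips with 3 to 60 N. Pads are 20 mm wide; open, the fingers measure 128 mm over their backs; the gripper's body (75 mm by 189 mm) begins 69 mm behind the grasp point.
Start: joints at [0.922, 0.158, 1.597, -0, 1.386, -0.21], TCP at [0.244, 0.521, 0.215] pointing down, gripper open.
Joint ranges: [-2.91, 2.91], [-0.94, 2.29], [0.18, 2.7], [-1.29, 4.43], [0.17, 2.64], [-3, 3]. Speed limits (rad/s): [2.57, 2.57, 3.14, 3.14, 3.14, 3.14].

INTERFACE

Orientations are given as a rotation vector (axis times angle).
In Python, from workcell import bot gives the robot as it stands. Calls block until the motion is done:
- bot.goto(position, orientation): joint-space move of the TCP to a pose.
- bot.line_to(position, rot=None, max_speed=0.15): straight line of the TCP; rot=None keeps the orientation; max_speed is the mean speed in m/s.
- bot.set_joints(angles): joint-space move.
- bot.set_gripper(opening, newtons=None): opening from 0.0 (shut) to 1.0 (fully open); newtons is the grip in N (None keeps the last); returns when the fingers have stopped.
- bot.hold(seconds).
- bot.inverse_kinematics(position, orientation): joint angles nearest the present ones, or None.
- bot.read_camera(name): name is "scene" or "top"; returns a dict with "pixels" (384x512x3 uint8, blue, green, red), "fx", "fy", "cx", "cy" (pixels), "R" (3x3) and "t" (3): a world point X has camera coordinates R X + t. Camera axes: x right, y down, z forward; pixel columns grow to the right and rows downward; lengths in m; the calibration is good to about 2 mm. A picture is of the moment at which its call begins. There is no depth.
A pose or a line that the arm cannot do raises bot.MotionError and nothing moves.
- bot.job_done(): hands the job in, once; it reports no verdict.
Readings, each from a call of its own:
- bot.current_clock(): time.
- bot.current_joints(): joint angles.
- bot.current_joint_vel(): joint speeds.
- bot.current_effort(): joint torques, N m.
- bot.current_ee_pos(): TCP position.
- bot.current_tool_rot(): TCP orientation.
- bot.current_contact_force(): force on the tool from outside, world axes, zero at the start.
- bot.current_ft_torque(): the same for the moment, N m.
- bot.current_opening(): opening from 0.0 (shut) to 1.0 (fully open).
Only numpy, scipy, OpenCV 4.12 (cv2) and the standard library are available. Lean on these libraries where they do the work, as an engineer would, in place of code of your own. Each camera call takes 0.05 s, during which the arm holds its last target.

TASK

The threaded strip in the top groove of the aluminium profile has slipped back from under the bracket. Take the pick from the wooden block, feel along the open groove with its tip until it drops into the strip's hole, draw the strip along with it fully home against the steel end plate at the bracket's end, then put the pick back upright in the block's hole it came from, and let go.

Things in the scene. Friction and masses are not known exactly. Their poses are not given: they have to be found in the camera images.
- profile: Slotted aluminium profile, 60 x 60 mm in section, 264 mm long, lying fixed on the bench on dark angle feet; origin under the middle of the open length of its top groove. Its y axis runs along the groove towards the steel end plate. A silvery angle bracket on top (its upright 45 mm high, at y = +131 mm) covers the groove from y = +62 mm to that end.
- groove (a point): Middle of the open groove, level with the profile's top face (60 mm above the bench); axes as the profile's. The groove is open from y = -61 to +62 mm, 12 mm wide between lips 7 mm thick; beyond y = -61 mm a flush black plastic cover fills it.
- strip (a joint): How far the blackened steel threaded strip in the groove has come along the profile's +y, in m: 0 = fully back, 0.050 = home, its end hard against the end plate. It starts at 0 to 0.020. It slides with about 4 N of friction and stays where it is left.
- pick_grip (a point): Middle of the handle of the pick, a stubby tool: square black handle 24 x 24 x 60 mm, below it a steel shank 6.4 mm thick and 55 mm long with a rounded tip, 85 mm below this point. z points up along the tool, x and y square to the handle's flats. About 90 g. It stands upright in the wooden block, the handle's underside resting on the block's top.
- pick_tip (a point): The end of the pick's shank, axes as the handle's.
- tool_block: Wooden tool block 60 x 150 x 62 mm with three upright holes in a row along its y axis, fixed on the bench; origin at the centre of its underside. A hex key stands in the hole at y = +45 mm, 110 mm high over the bench at its top.
- tool_block_hole0 (a point): Centre of the mouth of the pick's hole (15.5 mm wide, right through) at the top of the block, y = -45 mm in the block's frame.
- strip_face (a point): Fixed point in mid-groove at the level of the strip's smooth top face, 7.5 mm below the profile's top. The strip fills the open groove, its ends out of reach. Its one hole, 11 mm wide, lies on the groove's centre line, 11.5 mm deep to the groove floor. With the strip home the hole is anywhere from y = -3 to +53 mm of here (it differs each time); now it lies further back by the way left to home.
There are look-alikes about, which are no part of the job. Leave any green look-alike of the part that bears pick_grip alone.

How it is judged:
On the way, in this order (a step that is already met when the one before it is completed fails the run):
1. the pick's tip has dropped into the strip's hole (at least 5.5 mm below the strip's top face) (z of pick_tip in the frame of profile below 0.047 m and horizontal distance between pick_tip and groove below 0.065 m and x of pick_tip in the frame of profile between -0.009 and 0.009 m), for 0.1 s.
2. the strip is home against the end plate, drawn by the tip in its hole (value of joint strip above 0.0475 m and z of pick_tip in the frame of profile below 0.052 m and horizontal distance between pick_tip and groove below 0.065 m and x of pick_tip in the frame of profile between -0.009 and 0.009 m), for 0.1 s.
At the end, for the whole second after the job is handed in: The strip is within 2.5 mm of home against the end plate, and the pick stands upright (within 7 degrees), at rest and released, in the hole of the wooden block it came from, its handle down on the block's top (within 4 mm) (value of joint strip above 0.0475 m and horizontal distance between pick_grip and tool_block_hole0 below 0.01 m and z of pick_grip in the frame of tool_block below 0.096 m and angle between pick_grip's own z axis and vertical below 0.12 rad and linear speed of pick below 0.02 m/s); the robot touches nothing.
It also fails if it takes over 54 s, if anything falls off the work surface, if the arm or the gripper's body presses on something with over 40 N, if the wrist force passes 120 N, or if a joint passes its speed limit or range.

## Working session

There is one attempt and no reset: what is moved stays moved. The work goes in short steps, each a Python script; the robot and the scene stay as the last script left them, time stands still between calls to the robot, and variables do not carry over. Pictures are saved under pics/ and viewed, and the job is handed in when it is done.

```bash
ls; mkdir -p pics; python3 - <<'E'
from workcell import bot
import cv2
for n in("scene","top"):
    c=bot.read_camera(n); cv2.imwrite(f"pics/{n}0.png",c["pixels"]); print(n,c["fx"],c["cx"],c["cy"],c["R"],c["t"])
print(bot.current_clock(),bot.current_ee_pos(),bot.current_tool_rot())
E
```

```text
pics
scene 415.76573769157403 248.71120535985 191.88935776654384 [[ 0.617922   -0.78623734  0.00180406]
 [-0.56224627 -0.44348387 -0.69799799]
 [ 0.54959215  0.43029398 -0.71609745]] [-0.42125787  0.29264423  0.7117266 ]
top 357.8424986663425 253.15681394250677 188.8864720084217 [[ 0.02226777 -0.99966795  0.0129669 ]
 [-0.99841287 -0.02290717 -0.05144898]
 [ 0.05172893 -0.01180067 -0.99859144]] [-0.1677116   0.51722561  0.95016303]
0.1 [0.24395486 0.52007632 0.21373999] [ 2.65117985e+00  1.68446969e+00 -2.44889010e-03]
```

View pics/scene0.png

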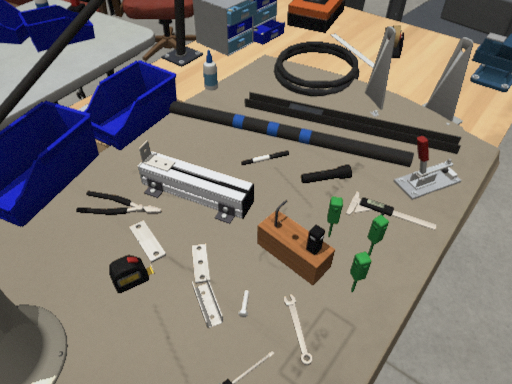

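View pics/top0.png

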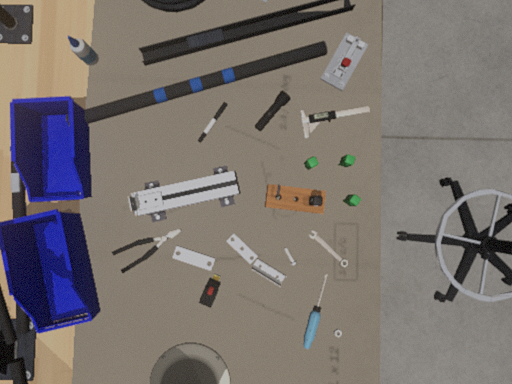

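The scene view shows the pick in the block near (316,238) and the hex key at (281,210). The profile runs from (145,165) to (250,200), with the bracket at its left end. In the top view the block is at (296,199) and the profile at (185,193). I'll zoom in next.

```bash
python3 - <<'E'
import cv2
t=cv2.imread("pics/top0.png"); s=cv2.imread("pics/scene0.png")
cv2.imwrite("pics/tz1.png",cv2.resize(t[160:225,120:250],None,fx=6,fy=6,interpolation=cv2.INTER_CUBIC))
cv2.imwrite("pics/tz2.png",cv2.resize(t[170:225,255:335],None,fx=9,fy=9,interpolation=cv2.INTER_CUBIC))
cv2.imwrite("pics/sz1.png",cv2.resize(s[135:225,125:265],None,fx=5.5,fy=5.5,interpolation=cv2.INTER_CUBIC))
cv2.imwrite("pics/sz2.png",cv2.resize(s[190:285,245:385],None,fx=5.5,fy=5.5,interpolation=cv2.INTER_CUBIC))
E
```

```text
(no output)
```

View pics/tz1.png

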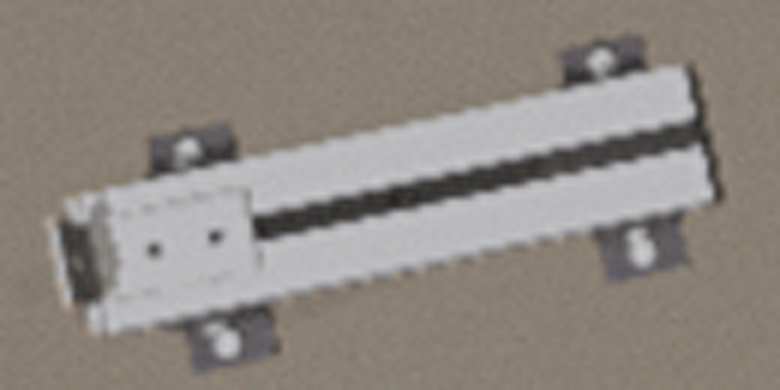

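View pics/tz2.png

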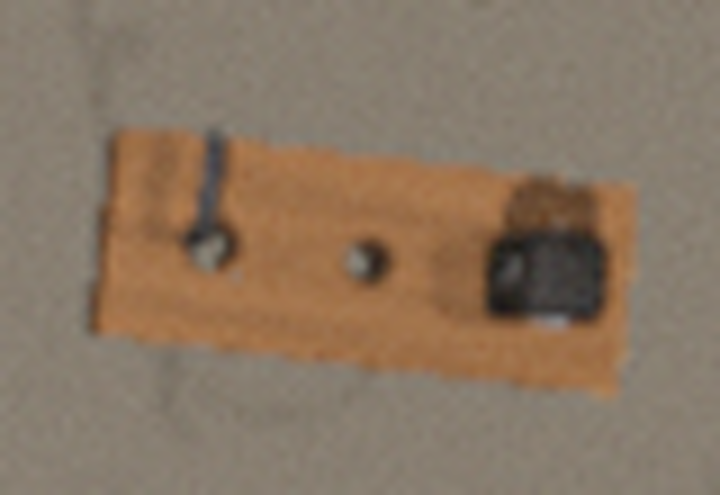

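View pics/sz1.png

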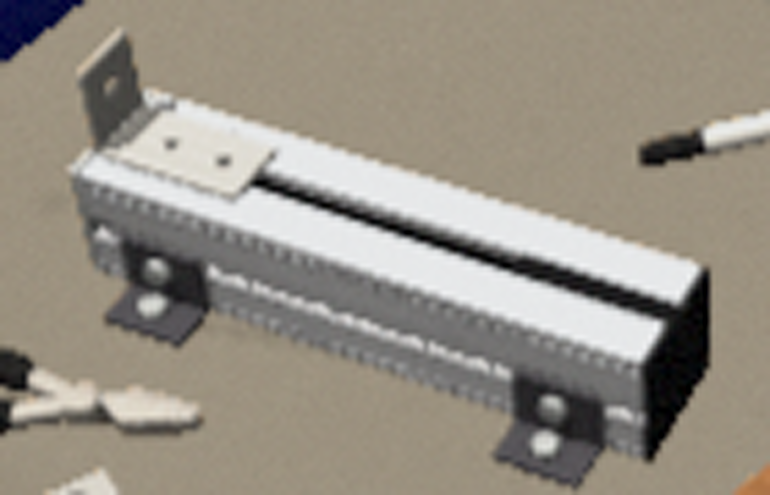

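View pics/sz2.png

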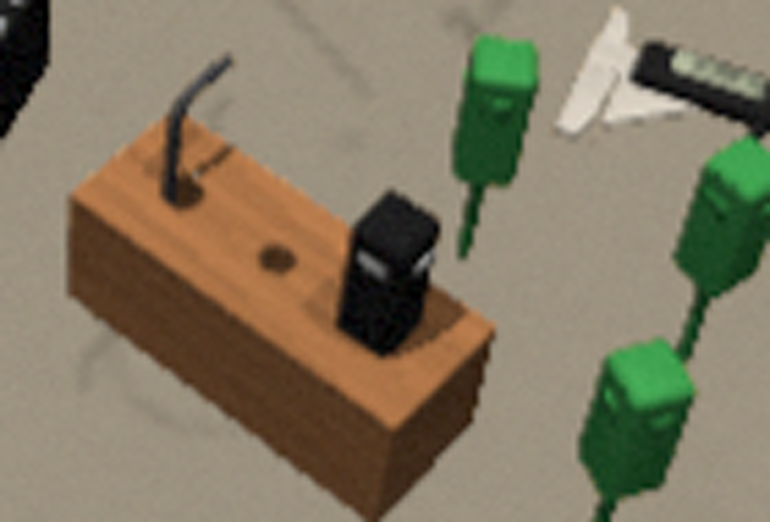

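```bash
cat > h.py <<'E'
from workcell import bot
import numpy as np, cv2, time
from scipy.spatial.transform import Rotation as Ro
def ray(c,u,v,z):
    d=c["R"].T@np.array([(u-c["cx"])/c["fx"],(v-c["cy"])/c["fy"],1]); o=-c["R"].T@c["t"]
    return o+d*(z-o[2])/d[2]
def proj(c,X):
    p=c["R"]@np.asarray(X)+c["t"]; return np.array([c["fx"]*p[0]/p[2]+c["cx"],c["fy"]*p[1]/p[2]+c["cy"]])
def big(m):
    cs,_=cv2.findContours(m.astype(np.uint8),cv2.RETR_EXTERNAL,cv2.CHAIN_APPROX_NONE); return max(cs,key=cv2.contourArea)
E
cat > m.py <<'E'
from h import *
t=bot.read_camera("top"); s=bot.read_camera("scene")
def mask(c,roi,f):
    im=c["pixels"].astype(int); m=f(im[...,0],im[...,1],im[...,2]); r=np.zeros_like(m); x0,y0,x1,y1=roi; r[y0:y1,x0:x1]=1; return m&r
def rect(c,m,z,name):
    ct=big(m); P=np.array([ray(c,*q[0],z)[:2] for q in ct])
    r=cv2.minAreaRect((P*1000).astype(np.float32)); b=cv2.boxPoints(r); print(name,np.round(r[0],1),np.round(r[1],1),r[2]); return r
rect(t,mask(t,(255,170,335,225),lambda b,g,r:(r-b>35)),0.062,"block top")
rect(s,mask(s,(245,190,340,285),lambda b,g,r:(r-b>55)),0.062,"block scene")
rect(t,mask(t,(120,160,250,225),lambda b,g,r:(b>165)),0.060,"profile top")
m=mask(t,(120,160,250,225),lambda b,g,r:(r<90))
ct=m.astype(np.uint8)
ys,xs=np.where(m&(np.arange(512)[None]>165)&(np.arange(512)[None]<235)&(abs(np.arange(384)[:,None]-193)<18))
P=np.array([ray(t,x,y,0.060)[:2] for x,y in zip(xs,ys)])
# keep near fitted line
for _ in range(4):
    cen=P.mean(0); d=np.linalg.svd(P-cen)[2][0]; n=np.array([-d[1],d[0]]); e=(P-cen)@n; P=P[abs(e)<.009]
print("groove line",cen,d*np.sign(d[1]),len(P), ((P-cen)@d).min(),((P-cen)@d).max())
for c,roi,n in((t,(300,185,330,212),"top"),(s,(300,220,332,260),"scene")):
    m=mask(c,roi,lambda b,g,r:(r<75)&(r-b<20)); 
    rect(c,m,0.122,"pick "+n); print(cv2.boundingRect(big(m)))
im=t["pixels"].astype(int).sum(2)
# brightness along the groove
d=d*np.sign(d[1])
print([ (k,int(min(cv2.getRectSubPix(t["pixels"].mean(2).astype(np.float32),(1,1),tuple(map(float,proj(t,[*(cen+d*k/1000),0.0525]))))[0,0] for _ in [0]))) for k in range(-60,70,4)])
E
python3 m.py
```

```text
block top [ 496.  -263.8] [152.7  62.9] 84.57701110839844
block scene [ 494.  -263.6] [151.4  62.2] 84.56472778320312
profile top [505.  20.] [ 58.8 268.4] 13.677257537841797
groove line [ 0.51252948 -0.01496419] [-0.23105399  0.97294093] 242 -0.09363782856356481 0.08475146526921576
pick top [ 492.1 -304.6] [19.2 26.5] 1.2829272747039795
(310, 196, 12, 9)
pick scene [ 470.1 -317.7] [64.2 25.9] 22.358476638793945
(307, 225, 18, 29)
[(-60, 70), (-56, 64), (-52, 64), (-48, 74), (-44, 69), (-40, 67), (-36, 71), (-32, 68), (-28, 58), (-24, 58), (-20, 57), (-16, 56), (-12, 59), (-8, 54), (-4, 53), (0, 57), (4, 59), (8, 55), (12, 56), (16, 57), (20, 56), (24, 51), (28, 52), (32, 48), (36, 38), (40, 57), (44, 58), (48, 59), (52, 57), (56, 55), (60, 56), (64, 54), (68, 54)]
```

```bash
python3 - <<'E'
from h import *
t=bot.read_camera("top"); s=bot.read_camera("scene")
def tri(a,b):
    A=[];B=[]
    for c,p in((t,a),(s,b)):
        o=-c["R"].T@c["t"]; d=c["R"].T@np.array([(p[0]-c["cx"])/c["fx"],(p[1]-c["cy"])/c["fy"],1]); d/=np.linalg.norm(d)
        M=np.eye(3)-np.outer(d,d); A.append(M);B.append(M@o)
    return np.linalg.lstsq(np.vstack(A),np.hstack(B),rcond=None)[0]
for a,b in(((354,200),(360,258)),((312,163),(336,202)),((348,160),(379,222))): print("green",tri(a,b).round(3))
print("pick top",tri((318,199),(316.3,231.5)).round(3))
print("bracket edge",ray(t,163,198,.06)); print("holecand",ray(t,186.7,192.5,.0525))
e=np.array([-.233,.9725]); 
o=np.array([.5045,.020]);n=np.array([e[1],-e[0]])
for p in (ray(t,163,198,.06),ray(t,186.7,192.5,.0525)): print((p[:2]-o)@e,(p[:2]-o)@n)
print(proj(t,[.4907,-.3085,.122]),proj(s,[.4907,-.3085,.122]))
E
```

```text
green [ 0.494 -0.4    0.109]
green [ 0.583 -0.297  0.11 ]
green [ 0.593 -0.387  0.105]
pick top [ 0.493 -0.31   0.114]
bracket edge [0.48991474 0.07445795 0.06      ]
holecand [0.50563789 0.0157803  0.0525    ]
0.05635872165327541 -0.0014954598120141371
-0.004368789621819472 0.0001234043446080305
[317.09688695 200.61249149] [316.82975509 229.2492019 ]
```

```bash
cat >> h.py <<'E'
def down(ax,ay):
    v=np.array([ax,ay])/np.hypot(ax,ay); a,b=v
    return Ro.from_matrix(np.array([[a,b,0],[b,-a,0],[0,0,-1]])).as_rotvec()
E2=0
RB=down(.0946,.9955)
e=np.array([-.233,.9725]); n=np.array([e[1],-e[0]])
o=np.array([.5045,.020])-.0035*e
RP=down(*e)
def st(msg=""): print(msg,round(float(bot.current_clock()),2),np.round(bot.current_ee_pos(),4),np.round(bot.current_contact_force(),1),round(float(bot.current_opening()),3))
def pic(k):
    for nme in("top","scene"):
        c=bot.read_camera(nme); im=c["pixels"]; cv2.imwrite(f"pics/{nme}{k}.png",im)
E
python3 - <<'E'
from h import *
bot.line_to([.25,.51,.30],max_speed=.3)
bot.goto([.491,-.309,.20],RB); st()
bot.set_gripper(.65,20); st()
bot.line_to([.491,-.309,.135],max_speed=.2); st()
pic(1)
E
python3 -c "
import cv2
t=cv2.imread('pics/top1.png');s=cv2.imread('pics/scene1.png')
cv2.imwrite('pics/sz3.png',cv2.resize(s[130:300,220:420],None,fx=3.5,fy=3.5))"
```

```text
3.75 [ 0.4914 -0.3084  0.2001] [-0.   0.5 -0.5] 1.0
 4.38 [ 0.491 -0.309  0.2  ] [-0.7  0.6  0.6] 0.646
 4.86 [ 0.491  -0.309   0.1352] [0.2 0.2 1.3] 0.653
```

View pics/sz3.png

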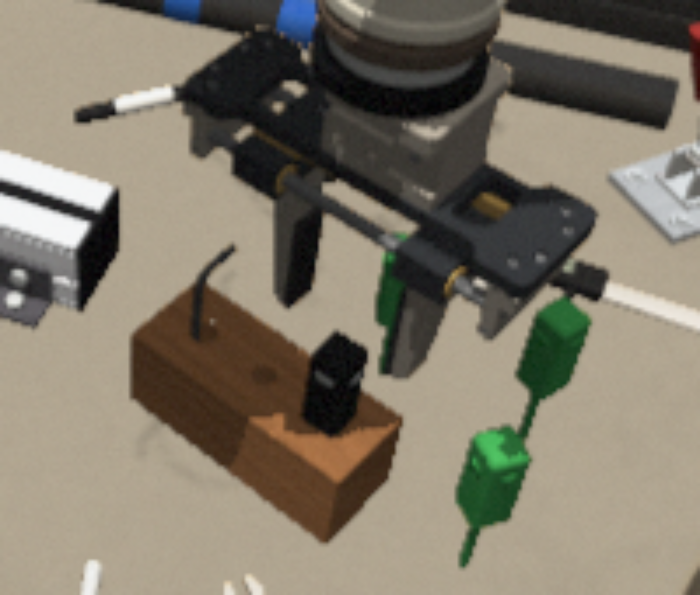

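The fingers straddle the pick: tips at about (290,300) and (400,375), handle top at (338,350) in the zoom. I'll go down and grip.

```bash
python3 - <<'E'
from h import *
bot.line_to([.491,-.309,.073],max_speed=.15); st()
bot.set_gripper(0,40); st("grip")
bot.line_to([.491,-.309,.083],max_speed=.1); st("up10")
bot.line_to([.491,-.309,.158],max_speed=.2); st("up")
pic(2)
E
python3 -c "
import cv2
t=cv2.imread('pics/top2.png');s=cv2.imread('pics/scene2.png')
cv2.imwrite('pics/sz4.png',cv2.resize(s[130:300,220:420],None,fx=3.5,fy=3.5))"
```

```text
5.53 [ 0.4916 -0.3095  0.074 ] [ 1.1  0.2 -0.8] 0.651
grip 6.15 [ 0.4911 -0.3091  0.0733] [-0.3 -0.6  2.4] 0.258
up10 6.4 [ 0.4914 -0.3094  0.0836] [ 0.6  0.7 -0.5] 0.258
up 6.92 [ 0.4907 -0.3087  0.157 ] [ 0.8  0.9 -1.6] 0.257
```

View pics/sz4.png

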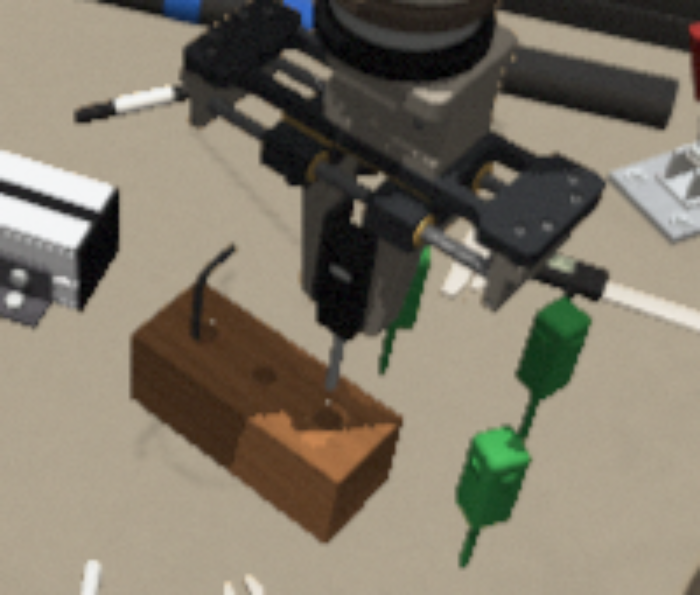

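```bash
cat >> h.py <<'E'
TO=.0663
def P(y,x,tz): q=o+y*e+x*n; return [q[0],q[1],tz+TO]
def loc():
    p=bot.current_ee_pos(); q=p[:2]-o; return np.array([q@e,q@n,p[2]-TO])
def floc():
    f=bot.current_contact_force(); return np.array([f[:2]@e,f[:2]@n,f[2]])
def rep(m=""): print(m,round(float(bot.current_clock()),2),(loc()*1000).round(1),floc().round(1))
E
python3 - <<'E'
from h import *
class C(dict):pass
c=bot.read_camera("scene")
print("hole",ray(c,313.7,249.1,.062),"tip",ray(c,314.9,240.3,.0907))
bot.goto(P(-14,0,.100)if 0 else P(-.014,0,.100),RP); rep("hover")
bot.line_to(P(-.014,0,.068),max_speed=.15); rep("68"); bot.hold(.1); rep("still")
pic(3)
E
python3 -c "
import cv2
t=cv2.imread('pics/top3.png');s=cv2.imread('pics/scene3.png')
cv2.imwrite('pics/sz5.png',cv2.resize(s[90:240,120:300],None,fx=4,fy=4))"
```

```text
hole [ 0.49097668 -0.30960866  0.062     ] tip [ 0.48968689 -0.30923535  0.0907    ]
hover 8.27 [-15.    0.1 100. ] [-0.9 -0.5  0.1]
68 8.63 [-14.7  -0.5  67.6] [-0.2 -0.6  1. ]
still 8.73 [-14.8   0.5  68.9] [-0.3  0.5  0.1]
```

View pics/sz5.png

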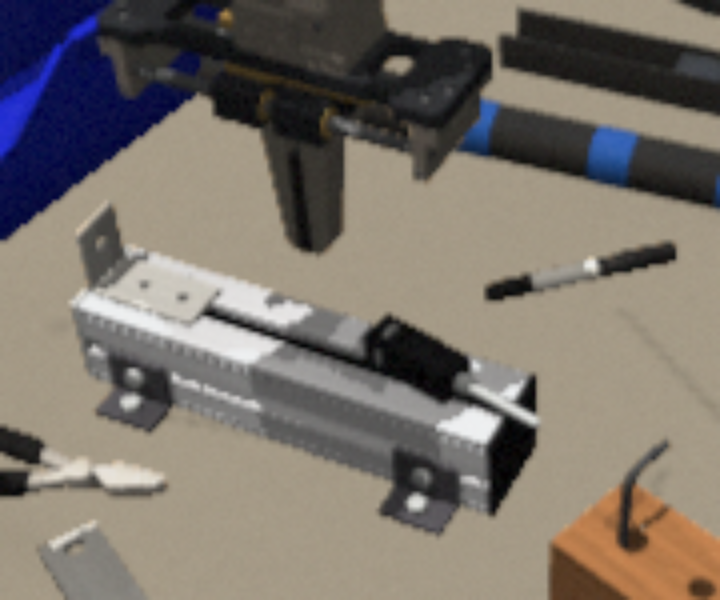

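The pick is no longer in the gripper. On the way over I carried its tip at z≈0.09 across the 110 mm hex key, which knocked it out. It now lies on the profile, with the handle at about (420,360) in the zoom and the shank pointing to -y at (500,400). The hex key still stands. I'll move the arm clear and measure where the pick lies.

```bash
python3 - <<'E'
from h import *
p=bot.current_ee_pos(); st()
bot.set_gripper(.6,40)
bot.line_to([p[0]-.02,p[1],.22],max_speed=.3)
bot.goto([.34,-.22,.26],down(0,1)); st()
pic(4)
E
python3 -c "
import cv2
t=cv2.imread('pics/top4.png');s=cv2.imread('pics/scene4.png')
cv2.imwrite('pics/tz6.png',cv2.resize(t[150:230,115:335],None,fx=3.6,fy=3.6,interpolation=cv2.INTER_CUBIC))
cv2.imwrite('pics/sz6.png',cv2.resize(s[130:260,125:305],None,fx=4.4,fy=4.4,interpolation=cv2.INTER_CUBIC))"
```

```text
8.83 [0.5094 0.0026 0.1354] [ 0.8 -0.2 -0.4] 0.006
 11.24 [ 0.3402 -0.2193  0.2591] [0.4 0.9 0.3] 0.598
```

View pics/tz6.png

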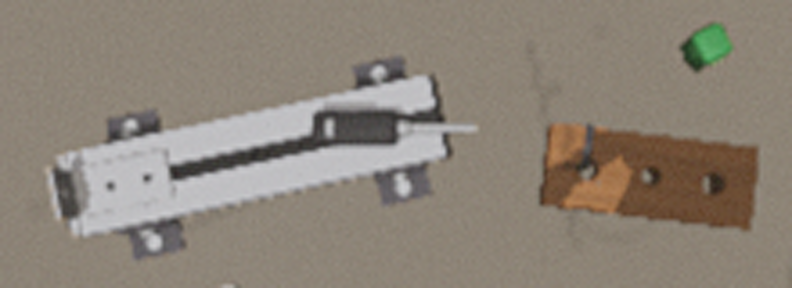

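View pics/sz6.png

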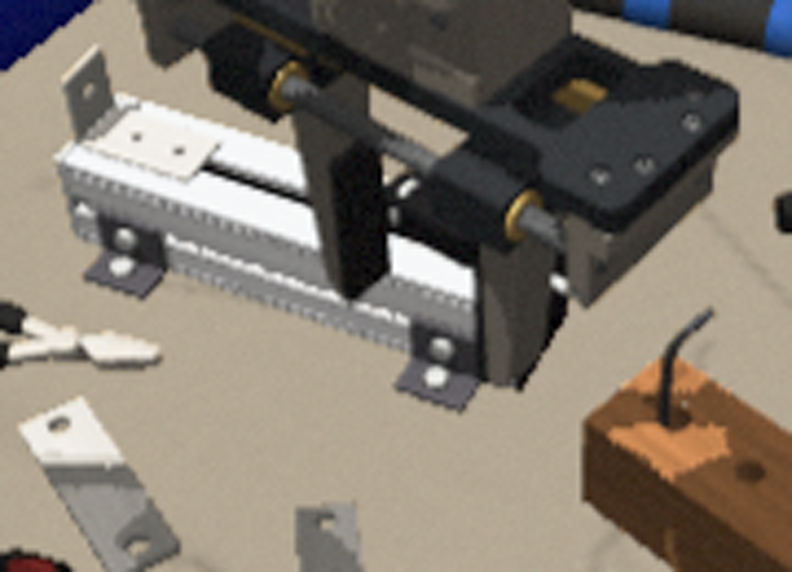

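In the top zoom the handle spans (315..400,127) and the shank runs to (475,128). So the pick lies along world -y, flat on the profile's top. Its empty hole is at (713,183).

```bash
python3 - <<'E'
from h import *
t=bot.read_camera("top")
im=t["pixels"].astype(int)
g=lambda x,y:(x/3.6+115-.4,y/3.6+150-.4)
for nm,z,x,y in(("hback",.072,316,128),("hfront",.072,400,128),("tip",.072,477,129),("hole0",.062,713,183),("hole1",.062,650,176),("hex",.062,587,170)):
    print(nm,ray(t,*g(x,y),z).round(4))
# dark mask handle
sub=im[176:194,200:230]; m=sub.sum(2)<220
for r in m.astype(int): print(''.join('#' if v else '.' for v in r))
e=np.array([-.233,.9725])
# candidate uprights: IK feasibility
from itertools import product
c=np.array([.5,0,.072])
E
```

```text
hback [ 0.5244 -0.0266  0.072 ]
hfront [ 0.5258 -0.0856  0.072 ]
tip [ 0.5263 -0.1398  0.072 ]
hole0 [ 0.4923 -0.3086  0.062 ]
hole1 [ 0.4963 -0.2636  0.062 ]
hex [ 0.4995 -0.2186  0.062 ]
..............................
..............................
..............................
..............................
..............................
.....####.....##########......
...###..######################
...##...########.#####.##....#
...#.....##.########.####.....
...#....###.#...#......##.....
..##.....#.............##.....
..#......#...#..........#.....
###.....#.......#......##.....
#########################.....
#####.........................
#.............................
..............................
..............................
```

```bash
cat >> h.py <<'E'
u=np.array([.0168,-1,0]); u/=np.linalg.norm(u); Z=np.array([0,0,1.])
def lying(th,sg):
    z=-np.cos(th)*Z+np.sin(th)*u; x=sg*np.cross(u,Z); return np.column_stack([x,np.cross(z,x),z])
def upright(th,sg,h):
    A=np.column_stack([u,Z,np.cross(u,Z)]); B=np.column_stack([-Z,-h,np.cross(Z,h)]); return B@A.T@lying(th,sg)
def rv(M): return Ro.from_matrix(M).as_rotvec()
E
python3 - <<'E'
from h import *
ctr=np.array([.5252,-.0557])
H=np.array([.4917,-.3088])
print(bot.current_joints().round(2))
for th in np.radians([20,30,40]):
  for sg in(1,-1):
    for z in(.068,.14,.3):
      q=bot.inverse_kinematics([*ctr,z],rv(lying(th,sg))); print(round(np.degrees(th)),sg,z,None if q is None else np.round(q,2))
    for ang in(-90,-60,-32,0,30,60,90,150,-150):
      h=np.array([np.cos(np.radians(ang)),np.sin(np.radians(ang)),0])
      r=[]
      for z in(.092,.16,.28):
        q=bot.inverse_kinematics([*(H+.004*h[:2]),z],rv(upright(th,sg,h))); r.append(None if q is None else np.round(q,2).tolist())
      if all(x is not None for x in r): print("  h",ang,r)
E
```

```text
[-0.87 -0.34  1.97  0.    1.51 -2.45]
20 1 0.068 None
20 1 0.14 None
20 1 0.3 None
  h 0 [[-1.35, 0.29, 2.3, 1.57, 1.16, 2.17], [-1.35, 0.07, 2.33, 1.48, 1.17, 2.38], [-1.35, -0.25, 2.3, 1.35, 1.22, 2.74]]
  h 30 [[-1.34, 0.54, 1.89, 1.13, 1.48, 2.24], [-1.34, 0.39, 1.92, 1.12, 1.54, 2.36], [-1.34, 0.17, 1.89, 1.13, 1.64, 2.58]]
  h 60 [[-1.21, 0.8, 1.45, 0.85, 1.82, 2.24], [-1.21, 0.69, 1.47, 0.87, 1.88, 2.32], [-1.21, 0.52, 1.45, 0.93, 2.0, 2.48]]
  h 90 [[-1.04, 1.06, 1.0, 0.61, 2.16, 2.14], [-1.04, 0.96, 1.02, 0.64, 2.23, 2.19], [-1.04, 0.81, 1.0, 0.73, 2.35, 2.33]]
  h -150 [[-0.37, 1.02, 1.06, -0.89, 1.92, 0.77], [-0.37, 0.92, 1.09, -0.92, 1.97, 0.7], [-0.37, 0.77, 1.06, -0.98, 2.07, 0.55]]
20 -1 0.068 [-0.13  0.23  1.87 -0.41  1.03  0.07]
20 -1 0.14 [-0.13  0.13  1.83 -0.38  1.16  0.  ]
20 -1 0.3 [-0.13 -0.01  1.64 -0.35  1.46 -0.11]
  h -32 [[-1.0, 0.13, 2.52, 2.53, 0.79, -1.28], [-1.0, -0.18, 2.56, 2.32, 0.58, -1.0], [-1.0, -0.58, 2.52, 1.53, 0.42, -0.11]]
  h 0 [[-1.35, 0.29, 2.3, 1.57, 1.16, -0.97], [-1.35, 0.07, 2.33, 1.48, 1.17, -0.76], [-1.35, -0.25, 2.3, 1.35, 1.22, -0
[... 3865 characters left out ...]
2, 1.06, 0.96, -0.26], [-1.2, -0.29, 2.12, 0.92, 1.12, 0.03]]
  h 30 [[-1.23, 0.33, 1.92, 0.91, 1.27, -0.64], [-1.23, 0.21, 1.9, 0.88, 1.36, -0.53], [-1.23, 0.04, 1.82, 0.86, 1.52, -0.34]]
  h 60 [[-1.14, 0.59, 1.55, 0.68, 1.6, -0.81], [-1.14, 0.49, 1.54, 0.68, 1.69, -0.74], [-1.14, 0.36, 1.46, 0.71, 1.85, -0.6]]
  h 90 [[-1.01, 0.81, 1.2, 0.45, 1.89, -1.04], [-1.01, 0.73, 1.19, 0.46, 1.98, -0.99], [-1.01, 0.62, 1.11, 0.51, 2.14, -0.89]]
  h 150 [[-0.7, 1.03, 0.83, -0.16, 2.14, -1.77], [-0.7, 0.96, 0.82, -0.17, 2.22, -1.78], [-0.7, 0.88, 0.71, -0.2, 2.41, -1.83]]
  h -150 [[-0.43, 0.78, 1.25, -0.68, 1.69, -2.4], [-0.43, 0.7, 1.23, -0.69, 1.76, -2.46], [-0.43, 0.58, 1.15, -0.72, 1.91, -2.59]]
```

```bash
python3 - <<'E'
from h import *
th=np.radians(40); c=[.5252,-.0557]
L=rv(lying(th,-1))
bot.goto([*c,.17],L); st()
bot.line_to([*c,.069],max_speed=.12); st("low")
bot.set_gripper(0,50); st("grip")
bot.line_to([*c,.10],max_speed=.15); st()
bot.line_to([c[0]-.03,c[1]-.03,.27],max_speed=.25); st()
pic(5)
E
python3 -c "
import cv2
s=cv2.imread('pics/scene5.png')
cv2.imwrite('pics/sz7.png',cv2.resize(s[0:260,100:400],None,fx=2.3,fy=2.3,interpolation=cv2.INTER_CUBIC))"
```

```text
13.74 [ 0.5252 -0.0559  0.1702] [0.2 0.7 0.2] 0.601
low 14.73 [ 0.5259 -0.0557  0.0698] [-0.7 -0.7  0.2] 0.598
grip 15.31 [ 0.5251 -0.0557  0.0692] [-1.7  0.   2.6] 0.258
 15.67 [ 0.5258 -0.0556  0.1004] [-0.4  0.1 -0.6] 0.253
 16.52 [ 0.4943 -0.0854  0.2676] [ 0.1  0.1 -1.4] 0.257
```

View pics/sz7.png

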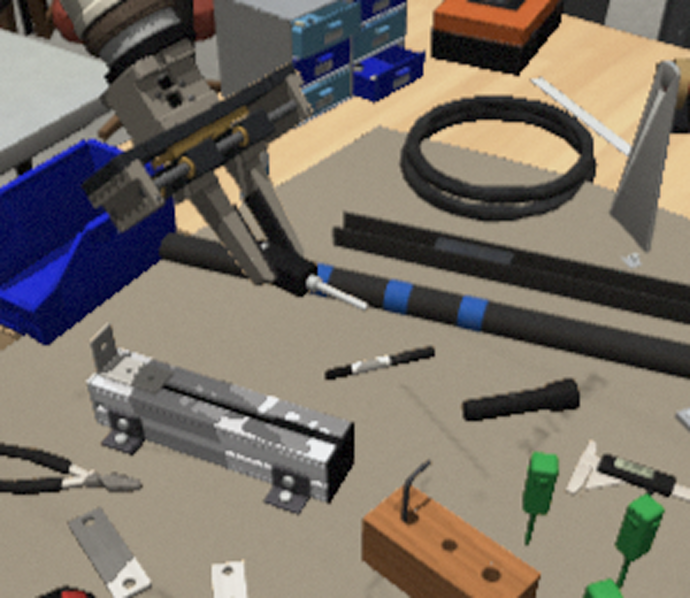

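```bash
python3 - <<'E'
from h import *
th=np.radians(40); H=[.4917+.003,-.3088]; h=np.array([1.,0,0])
U=rv(upright(th,-1,h))
bot.goto([*H,.28],U); st()
bot.line_to([*H,.165],max_speed=.25); st()
bot.hold(.1)
pic(6)
E
python3 -c "
import cv2
s=cv2.imread('pics/scene6.png');t=cv2.imread('pics/top6.png')
cv2.imwrite('pics/sz8.png',cv2.resize(s[150:310,200:400],None,fx=3.5,fy=3.5,interpolation=cv2.INTER_CUBIC))
cv2.imwrite('pics/tz8.png',cv2.resize(t[150:270,230:390],None,fx=4.5,fy=4.5,interpolation=cv2.INTER_CUBIC))"
```

```text
18.06 [ 0.4948 -0.3079  0.2792] [ 0.6 -0.5 -0.7] 0.258
 18.67 [ 0.4954 -0.3086  0.1658] [-0.2 -0.4  0.2] 0.257
```

View pics/sz8.png

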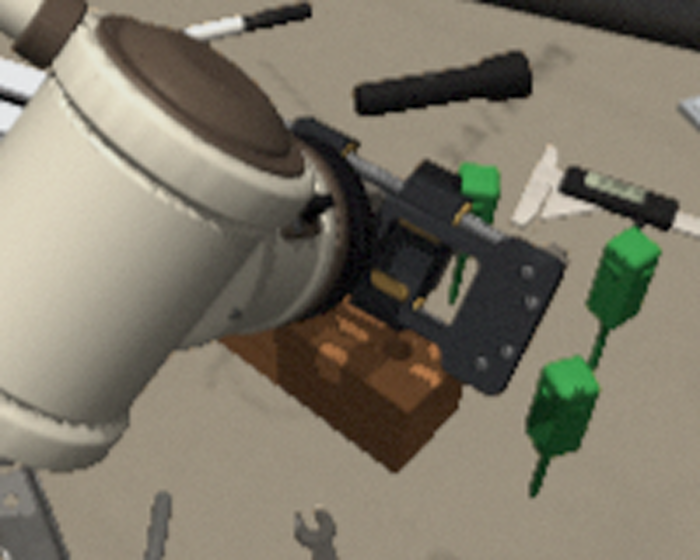

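View pics/tz8.png

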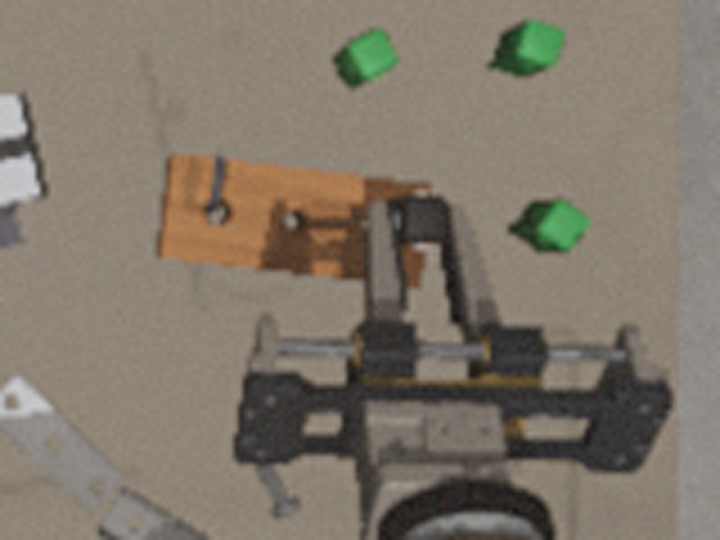

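The pick hangs upright over the block; in the top zoom the handle's top is at (422,217). I'll check that against the rays, then lower it with force checks.

```bash
python3 - <<'E'
from h import *
t=bot.read_camera("top"); print("handle top",ray(t,422/4.5+230,217/4.5+150,.195).round(4))
H=[.4917+.003,-.3088]
for z in(.142,.125,.110,.098,.094):
    bot.line_to([*H,z],max_speed=.15); st(z)
    f=bot.current_contact_force()
    if abs(f).max()>8: break
E
```

```text
handle top [ 0.4946 -0.3091  0.195 ]
0.142 19.22 [ 0.4946 -0.3084  0.142 ] [ 0.2 -0.3 -0.7] 0.259
0.125 19.48 [ 0.4947 -0.3086  0.1252] [ 0.7 -0.  -1.4] 0.255
0.11 19.73 [ 0.4947 -0.3085  0.1102] [ 0.3 -0.2 -0.6] 0.26
0.098 19.98 [ 0.4947 -0.3086  0.0983] [-0.1  0.  -0.4] 0.253
0.094 20.23 [ 0.4947 -0.3089  0.0942] [ 0.2 -0.3 -0.8] 0.259
```

```bash
python3 - <<'E'
from h import *
H=[.4917+.003,-.3088]
for z in(.0925,.091,.0895,.088):
    bot.line_to([*H,z],max_speed=.1); st(z)
    if bot.current_contact_force()[2]>4: break
bot.set_gripper(.6); st()
th=np.radians(40); d=lying(th,-1); U=upright(th,-1,np.array([1.,0,0]))
p=np.array(bot.current_ee_pos()); bot.line_to(p-.10*U[:,2]+[0,0,.03],max_speed=.3); st()
pic(7)
E
python3 -c "
import cv2
s=cv2.imread('pics/scene7.png');t=cv2.imread('pics/top7.png')
cv2.imwrite('pics/sz9.png',cv2.resize(s[150:310,200:400],None,fx=3.,fy=3.,interpolation=cv2.INTER_CUBIC))
cv2.imwrite('pics/tz9.png',cv2.resize(t[170:225,255:335],None,fx=9,fy=9,interpolation=cv2.INTER_CUBIC))"
```

```text
0.0925 20.48 [ 0.4947 -0.3088  0.0925] [-0.2 -0.1 -1.3] 0.26
0.091 20.73 [ 0.4948 -0.309   0.0911] [-0.1  0.4 -1. ] 0.261
0.0895 20.98 [ 0.4954 -0.3093  0.0911] [-4.9  2.4  6.7] 0.249
 21.61 [ 0.4947 -0.3088  0.0894] [-0.5  0.6 -1. ] 0.599
 22.17 [ 0.418  -0.309   0.1833] [-0.3  0.4 -0.7] 0.599
```

View pics/sz9.png

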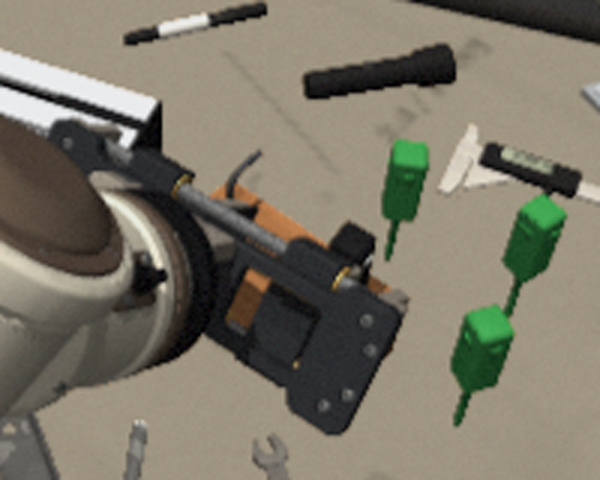

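View pics/tz9.png

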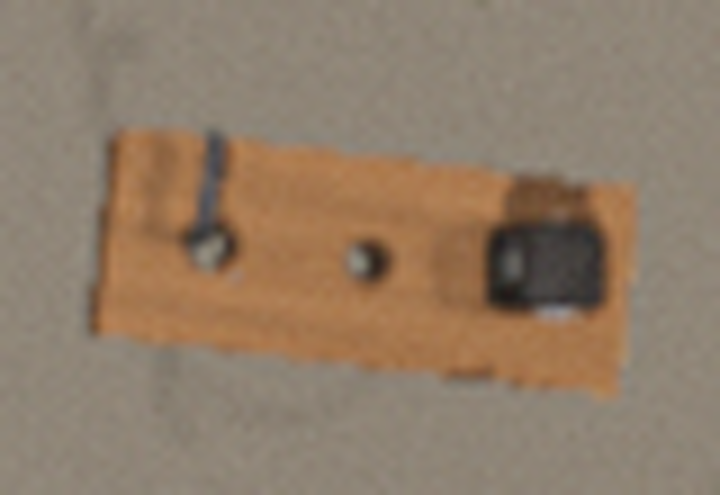

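The pick is back upright in its hole, with the handle's top at (546,265) in the zoom. Now I'll regrasp it vertically, and this time lift well above the hex key before carrying it.

```bash
python3 - <<'E'
from h import *
p=np.array(bot.current_ee_pos())
bot.line_to([p[0],p[1],.25],max_speed=.3)
G=[.4925,-.309]
bot.goto([*G,.21],down(0,1)); st()
print(bot.current_joints().round(2))
bot.line_to([*G,.073],max_speed=.2); st()
bot.set_gripper(0,45); st("grip")
bot.line_to([*G,.235],max_speed=.25); st("up")
bot.goto(P(-.014,0,.150),RP); rep("hover")
bot.line_to(P(-.014,0,.070),max_speed=.2); bot.hold(.15); rep("70")
print(bot.current_opening())
pic(8)
E
python3 -c "
import cv2
s=cv2.imread('pics/scene8.png')
cv2.imwrite('pics/sz10.png',cv2.resize(s[90:240,120:300],None,fx=4,fy=4))"
```

```text
24.55 [ 0.4921 -0.3089  0.2093] [-0.5 -0.2 -0.3] 0.598
[-0.77  0.18  1.58  0.    1.38 -2.34]
 25.38 [ 0.4932 -0.3098  0.0744] [ 0.6  0.1 -0.8] 0.6
grip 25.96 [ 0.4927 -0.3091  0.0734] [-0.3  1.3  3.7] 0.259
up 26.76 [ 0.4917 -0.3083  0.2329] [-0.4  0.1 -2. ] 0.261
hover 27.95 [-15.   -0.  149.8] [-0.1  0.2 -1. ]
70 28.65 [-14.9   1.3  72. ] [0.7 0.1 0. ]
0.26007290531660554
```

View pics/sz10.png

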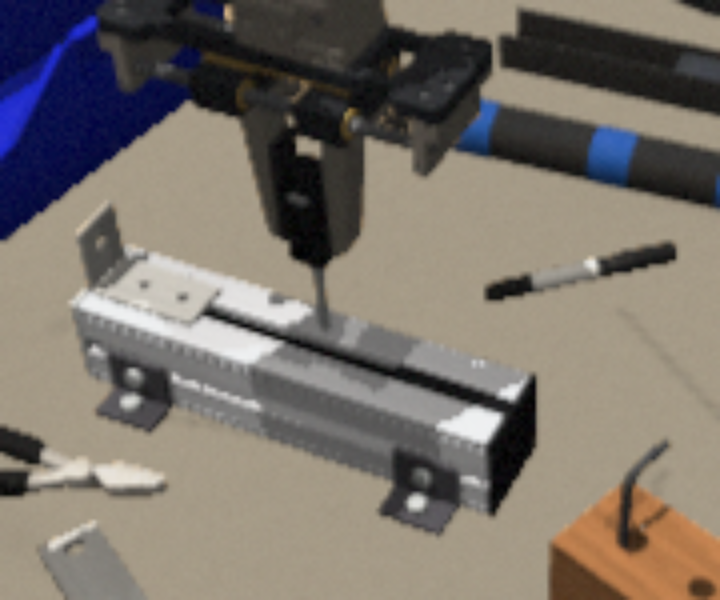

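```bash
python3 - <<'E'
from h import *
c=bot.read_camera("scene"); w=ray(c,200.75,171.75,.071); q=w[:2]-o; print("tip img",q@e,q@n,loc())
for z in(.062,.059,.057,.055,.054,.053,.052,.051):
    bot.line_to(P(-.014,0,z),max_speed=.06); rep(z)
    if floc()[2]>3.5: break
E
```

```text
tip img -0.01350029738867619 0.0020817200714172055 [-0.0144373   0.00078582  0.07124703]
0.062 29.08 [-13.7  -0.5  61.3] [ 0.8  0.4 -0.5]
0.059 29.33 [-13.9  -0.2  58.7] [-0.2  0.1 -0.3]
0.057 29.58 [-14.   -0.1  56.9] [ 0.1  0.1 -1.1]
0.055 29.83 [-14.   -0.1  54.8] [-0.2  0.4 -0.8]
0.054 30.08 [-14.   -0.   53.9] [ 0.5  0.6 -1.7]
0.053 30.33 [-14.   -0.1  52.9] [ 0.4 -0.1 -0. ]
0.052 30.58 [-14.1   0.2  52.3] [-0.6  0.8  1.1]
0.051 30.83 [-14.1   0.3  51.9] [ 1.1 -0.8  6.4]
```

```bash
python3 - <<'E'
from h import *
y=-.014
while y<.012:
    y+=.002
    bot.line_to(P(y,0,.0508),max_speed=.05); rep(round(y,3))
    f=floc()
    if f[2]<2 and floc()[2]<2.5: break
    if np.hypot(*f[:2])>12: print("side");break
E
```

```text
-0.012 31.08 [-12.3   0.9  51.9] [ 0.3 -0.2  5.1]
-0.01 31.33 [-10.3   1.1  51.9] [0.3 0.5 5.4]
-0.008 31.58 [-8.1  1.1 51.9] [0.6 0.8 6.2]
-0.006 31.83 [-5.3  0.4 51.2] [2.2 0.4 5.6]
-0.004 32.08 [-3.4 -0.8 49.8] [ 0.7 -0.4 -0.5]
```

It dropped in at y≈-4 mm, close to the dark spot seen in the image. I'll lower it further.

```bash
python3 - <<'E'
from h import *
bot.line_to(P(-.003,0,.049),max_speed=.05); rep()
for z in(.047,.045,.0435):
    bot.line_to(P(-.003,0,z),max_speed=.05); rep(z)
    if floc()[2]>8: break
bot.hold(.15); rep("in")
E
```

```text
32.33 [-2.8 -0.4 48.4] [-0.7  0.7 -1.5]
0.047 32.58 [-2.9 -0.2 46.7] [ 0.3 -0.6 -1.1]
0.045 32.83 [-2.9 -0.2 44.7] [ 1.8 -0.6 -2.1]
0.0435 33.08 [-2.8 -0.1 43.3] [ 1.4 -1.5 -1.5]
in 33.23 [-2.9 -0.2 43.4] [ 1.8 -0.  -0.8]
```

```bash
python3 - <<'E'
from h import *
bot.line_to(P(.008,0,.0435),max_speed=.06); rep()
bot.line_to(P(.025,0,.0435),max_speed=.06); rep()
y=.025
while y<.062:
    y+=.003
    bot.line_to(P(y,0,.0435),max_speed=.06); rep(round(y,3))
    if abs(floc()[0])>14: break
E
```

```text
33.57 [ 8.  -0.  43.7] [-2.2 -1.9 -0.8]
 34.0 [25.3  0.1 43.6] [-1.3 -1.4 -0.1]
0.028 34.25 [27.8  0.1 43.5] [-2.4 -1.7  0.5]
0.031 34.5 [30.9  0.1 43.5] [-3.  -1.9  0.5]
0.034 34.75 [34.1  0.  43.5] [-3.  -2.1 -0.4]
0.037 35.0 [37.1 -0.  43.5] [-3.  -2.4  0.4]
0.04 35.25 [40.2 -0.  43.5] [-3.6 -2.3 -0.6]
0.043 35.5 [43.2 -0.  43.5] [-3.7 -2.  -0. ]
0.046 35.75 [46.2 -0.1 43.5] [-2.9 -1.4  0.2]
0.049 36.0 [47.1 -0.2 43.6] [-8.3 -3.  -1.1]
0.052 36.25 [47.8 -0.1 43.6] [-16.7  -2.5  -3.5]
```

```bash
python3 - <<'E'
from h import *
bot.line_to(P(.054,0,.0435),max_speed=.06); bot.hold(.2); rep("press")
bot.line_to(P(.0455,0,.0435),max_speed=.06); rep("relax"); bot.hold(.1); rep()
bot.line_to(P(.0455,0,.064),max_speed=.1); rep("lift")
bot.line_to(P(.0455,0,.15),max_speed=.25); rep("up"); st()
pic(9)
E
python3 -c "
import cv2
s=cv2.imread('pics/scene9.png')
cv2.imwrite('pics/sz11.png',cv2.resize(s[40:240,100:300],None,fx=3,fy=3,interpolation=cv2.INTER_CUBIC))"
```

```text
press 36.7 [48.3 -0.  43.7] [-20.5  -3.2  -3.1]
relax 36.99 [46.   0.1 43.4] [-1.2 -0.1 -0.1]
 37.09 [46.1  0.  43.4] [-1.9  0.2 -1.4]
lift 37.45 [45.8  0.6 64.6] [ 0.  -0.6 -0.8]
up 37.94 [ 4.570e+01 -1.000e-01  1.495e+02] [-0.1 -0.2 -0.7]
 37.94 [0.4946 0.061  0.2158] [-0.2 -0.1 -0.7] 0.258
```

View pics/sz11.png

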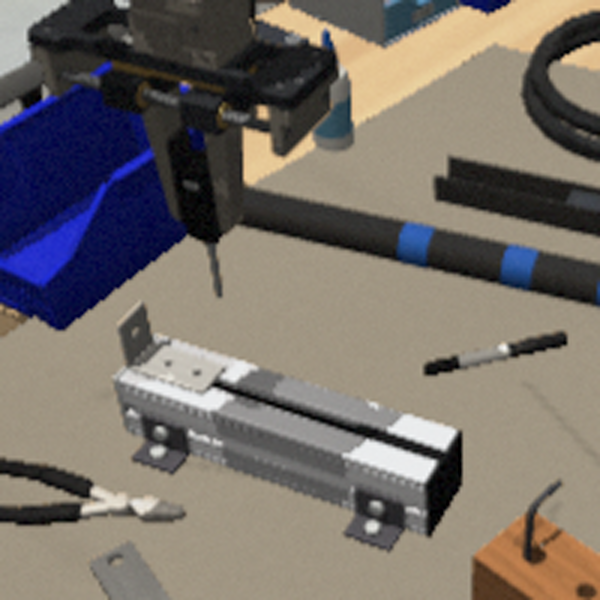

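```bash
python3 - <<'E'
from h import *
c=bot.read_camera("scene"); w=ray(c,220/3+100-.3,295/3+40-.3,.150); q=w[:2]-o; print("tip img",q@e,q@n)
G=[.4922,-.3088]
bot.line_to([*bot.current_ee_pos()[:2],.24],max_speed=.3)
bot.goto([*G,.24],down(0,1)); st()
bot.line_to([*G,.140],max_speed=.25);bot.hold(.1); st()
pic(10)
E
python3 -c "
import cv2
s=cv2.imread('pics/scene10.png')
cv2.imwrite('pics/sz12.png',cv2.resize(s[150:300,230:400],None,fx=4,fy=4,interpolation=cv2.INTER_CUBIC))"
```

```text
tip img 0.0462632279869525 -0.0008811040513599143
 39.73 [ 0.4926 -0.3076  0.2398] [ 0.7  0.  -0.1] 0.255
 40.38 [ 0.4937 -0.3097  0.1428] [-0.2 -0.3 -1.2] 0.262
```

View pics/sz12.png

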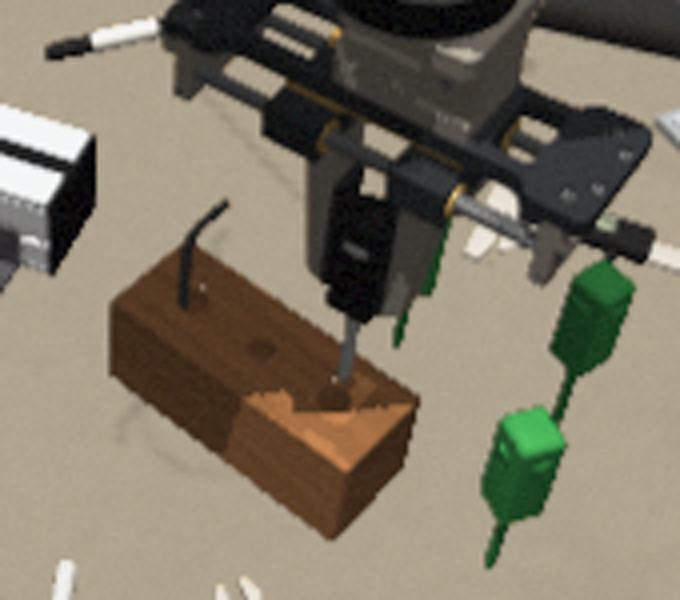

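```bash
python3 - <<'E'
from h import *
c=bot.read_camera("scene")
print("tip",ray(c,345/4+230-.4,380/4+150-.4,.140-TO),"hole",ray(c,335/4+230-.4,397/4+150-.4,.062)); st()
g=c["pixels"][235:258,300:330].astype(int).sum(2)
for r in g: print(' '.join(f"{v:3d}" for v in r))
E
```

```text
tip [ 0.49439927 -0.3107447   0.0737    ] hole [ 0.49106588 -0.30875971  0.062     ]
 40.52 [ 0.4932 -0.3096  0.1421] [ 0.9  0.2 -0.9] 0.258
177 183 177 158 166 166 181 188 189 185 190 182 167 175 311 335 246 219 229 432 481 479 476 485 481 476 481 488 254 114
171 171 161 173 156 157 173 177 185 182 182 176 169 171 185 185 209 226 240 439 476 481 478 487 483 477 483 481 258 188
165 168 180 166 162 156 172 168 184 185 177 192 187 188 177 190 224 229 244 444 484 473 487 485 477 482 481 486 409 407
176 171 180 168 169 176 163 159 175 177 191 187 191 187 173 203 218 228 211 332 458 485 482 473 478 482 483 485 485 488
165 168 164 172 177 185 168 163 152 172 170 176 172 187 191 210 226 223 189 195 326 367 465 481 484 478 484 481 490 483
178 162 167 168 166 161 178 184 167 165 160 168 172 185 193 204 229 232 190 172 175 217 331 456 488 483 485 478 485 482
171 175 178 166 176 168 176 171 176 173 163 152 173 169 171 206 229 222 195 185 166 169 190 310 453 481 486 477 476 477
175 175 174 163 165 171 178 167 170 174 169 161 154 160 178 214 222 213 179 179 180 169 178 170 318 359 456 479 476 478
[... 1100 characters left out ...]
 179 166 171 171 164 160 158 157 125 136 147 182 217 316 218 267 286 289 298 323 295 269 315 343 348
356 364 346 315 298 293 219 279 291 290 318 328 336 344 352 343 351 356 360 309 330 332 338 337 336 343 332 326 330 345
343 347 350 353 350 347 318 350 344 348 362 399 393 407 418 418 415 392 354 350 343 342 334 342 337 342 340 331 322 293
321 335 338 361 347 352 353 353 344 355 343 362 366 383 397 407 387 370 346 359 347 341 342 334 333 333 336 333 306 218
265 301 329 342 359 351 355 343 357 353 345 338 350 361 359 358 350 352 357 364 343 355 340 339 339 331 333 311 230 139
207 227 327 333 330 350 387 387 353 347 349 349 344 348 332 344 338 341 341 348 355 362 354 355 348 343 316 218 148 134
```

```bash
python3 - <<'E'
from h import *
G=[.4910,-.3083]
for z in(.134,.126,.122,.112,.095,.080,.0755,.074,.0725,.071):
    bot.line_to([*G,z],max_speed=.12); st(z)
    f=bot.current_contact_force()
    if f[2]>5 or np.hypot(f[0],f[1])>9: break
E
```

```text
0.134 40.77 [ 0.4906 -0.308   0.1335] [ 0.2 -0.3 -0.9] 0.256
0.126 41.02 [ 0.4905 -0.3079  0.125 ] [-0.2  0.7  0.2] 0.259
0.122 41.27 [ 0.4909 -0.3082  0.1217] [-0.4  0.4 -1.4] 0.257
0.112 41.52 [ 0.4905 -0.3078  0.1112] [-0.3 -0.7 -0.5] 0.258
0.095 41.82 [ 0.4905 -0.3078  0.0944] [-0.1  0.3 -1.5] 0.256
0.08 42.09 [ 0.4906 -0.3079  0.0796] [-0.8  0.7 -0.4] 0.259
0.0755 42.34 [ 0.491  -0.3083  0.0756] [-0.8  0.1 -0.2] 0.262
0.074 42.59 [ 0.491  -0.3083  0.074 ] [-0.   0.  -0.1] 0.257
0.0725 42.84 [ 0.4913 -0.3085  0.0735] [-1.8  1.5  5.9] 0.258
```

```bash
python3 - <<'E'
from h import *
bot.set_gripper(.65); st()
p=bot.current_ee_pos(); bot.line_to([.491,-.3083,.20],max_speed=.2); st()
bot.goto([.33,-.15,.28],down(0,1)); st()
pic(11)
E
python3 -c "
import cv2,numpy as np
s=cv2.imread('pics/scene11.png');t=cv2.imread('pics/top11.png')
a=cv2.resize(s[160:290,230:400],None,fx=3.5,fy=3.5,interpolation=cv2.INTER_CUBIC)
cv2.imwrite('pics/sz13.png',a)
cv2.imwrite('pics/tz13.png',cv2.resize(t[155:225,115:335],None,fx=3.6,fy=3.6,interpolation=cv2.INTER_CUBIC))"
```

```text
43.52 [ 0.491  -0.3083  0.0725] [-0.5  0.2 -0.3] 0.646
 44.32 [ 0.4904 -0.3077  0.1986] [0.3 0.6 0.3] 0.654
 45.27 [ 0.3302 -0.1502  0.2793] [ 0.3 -0.8 -0.3] 0.648
```

View pics/sz13.png

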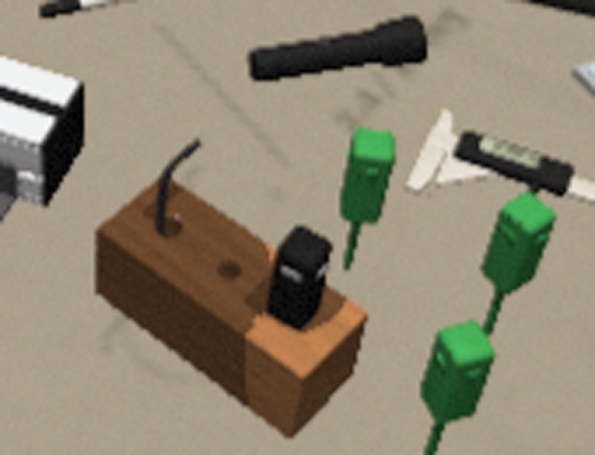

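View pics/tz13.png

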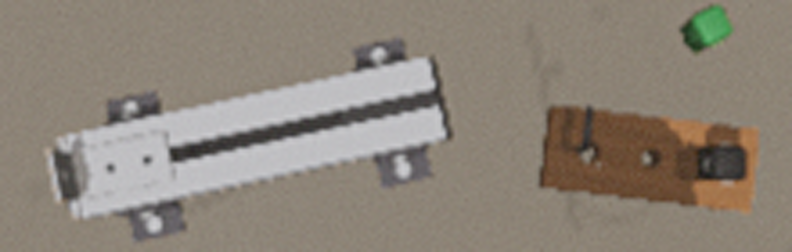

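The pick stands upright in its hole, at (300,278) in the scene zoom and (722,162) in the top zoom. The gripper is clear, so I'm handing in.

```bash
python3 -c "
from workcell import bot
bot.job_done(); print(bot.current_clock())"
```

```text
the job is handed in; nothing more can be done
the job is handed in; nothing more can be done
```

The strip is drawn home as far as I can tell, and the pick is back upright in its own hole and released. I handed in at about 45 s of the 54 s. The run was not clean.

- **Mistake:** On the first carry I brought the pick across the block too low. It most likely hit the 110 mm hex key, because it was knocked out of the gripper and ended up lying on the profile. The hex key stayed standing. I regrasped the pick with the gripper tilted, turned it upright, put it back in its hole and gripped it again vertically. I did not read the force during that knock, so I can't rule out a brief peak.
- **Feeling for the hole:** Sliding at about 5–6 N, the tip dropped in at y ≈ -4 mm, close to a dark spot seen in the image. I then lowered it to 43.5 mm above the bench (the limit was 47 mm).
- **Drawing the strip:** It moved at about 3–4 N and stopped hard when the tip was at about y = +47 mm. I pressed to about 20 N there, eased back 2 mm within the hole's slack and lifted straight out.
- **Last checks:** Both cameras show the pick upright and seated, with contact felt at the same height it was first gripped. The gripper was open and clear.
- **Not confirmed:** I could not see the strip's end. "Home" rests on the hard stop and the roughly 47 mm of travel.

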